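# Prop the dust box's bleed panel open on the stay's fourth hole

### The job

On the dust-extraction box, pick the flat stay bar up by its knob, use it to push the self-closing panel open, and drop the second hole from the knob end (the fourth of five from the pivot) fully down over the upright peg, so that the bar lies flat again and the stay alone holds the panel open. The peg can be clamped anywhere along its slot, so feel for it gently: never press, knock or drop the bar hard on the peg. Let go at the end, and leave the jar and the steel block standing on the box where they are.

Things in the scene. Friction and masses are not known exactly. Their poses are not given: they have to be found in the camera images.
- dust_box: Low sheet-metal box, 270 deep (x) x 310 wide (y) x 140 mm high, fixed to the bench; its pale roof is flat, at height 140 mm. Origin: centre of its underside; z up; its -x side is the open front, towards the robot, closed by the hinged panel. A grey hose leaves its back (+x).
- panel (a joint): Opening angle of the aluminium front panel (14 mm thick, 265 mm wide, as high as the box), rad: 0 shut, grows as its free (-y) end swings out to -x; range 0 to 1.2. A spring shuts it (about 0.15 N m at 0, 0.3 at 0.6 rad: 1 to 2 N at the knob); left alone it shuts. With the fourth hole on the peg it stands at 0.53 to 0.60.
- panel_hinge (a point): Point on the panel's upright hinge axis, at x = -143, y = +135 mm in the box's frame, at the height of the underside of the level stay bar (145 mm above the bench).
- stay_pivot (a point): The stay bar's upright pivot pin, at the bar's underside, on the panel's top edge 245 mm from the panel's hinge axis towards its free end. Axes: x along the bar to the knob, z up. Bar: flat dark steel, 26 mm wide, 6 mm thick, ends 250 mm from the pin, about 0.16 kg, underside 5 mm above the roof when level.
- stay_turn (a joint): Swing of the stay bar about its pivot pin, rad. 0: the bar points along the panel towards the panel's hinge; grows as the knob end turns clockwise seen from above, in over the roof (with the panel shut, at pi/2 the bar points to the box's +x). Turns freely from -0.2 to 2.4; starts at 0.6 to 0.95.
- stay_lift (a joint): Lift of the stay bar about a level axis through its pivot, rad: 0 level, lying down (a stop keeps it from going lower), up to 0.6. It falls by its own weight.
- knob (a point): Grip point of the upright round black knob on the stay bar's free end: on the knob's axis, 24 mm above the bar's top (30 mm above its underside), 232 mm from the pivot pin. Knob 22 mm across for 40 mm of height, then a 26 mm head up to 50 mm above the bar. Axes as the bar. It can be gripped from above, and can turn, tilt and creep a few mm in the grip.
- hole4 (a point): Centre, at the bar's underside, of the hole to be used: the second from the knob, fourth from the pivot. Five through holes of 12 mm diameter lie on the bar's centre line at 94, 120, 146, 172 and 198 mm from the pivot pin; this is the one at 172 mm. Axes as the bar.
- peg_block: Flat slotted steel block, 30 (x) x 76 (y) x 4 mm, fixed on the roof near its front edge, 35 mm behind (+x) and 165 mm along (-y) from the panel's hinge axis; origin: centre of its underside, axes as the box. It carries the peg.
- slot_mid (a point): Middle of the block's slot, 5 mm above the roof (height of the level bar's underside). One firm upright steel peg, 9 mm in diameter, stands in the slot anywhere from 18 mm to one side (+y of the box) to 18 mm to the other; its own place is not reported. Its top is 12 mm above this point; the top 2.5 mm tapers to 7 mm diameter. Keep the force between bar and peg below 25 N.
- jar: Small lidded clear jar, 38 mm across, 42 mm high, standing loose on the roof near its back right corner (+x, -y); origin: centre of its underside. Not to be moved.
- gauge_block: Loose steel block 30 x 50 x 20 mm on the roof near its back left corner (+x, +y); origin: centre of its underside. Not to be moved.

How it is judged:
By the outcome, as a careful person would: the job done as asked, in the order asked, and still so for the second after the job is handed in, with the robot touching nothing.
It also fails if it takes over 51 s, if anything falls off the work surface, if the arm or the gripper's body presses on something with over 40 N, if the wrist force passes 120 N, or if a joint passes its speed limit or range.

### The arm

A 7-joint arm with a two-finger parallel gripper is mounted at the origin on the work surface. World frame = base frame: x ahead of the robot, y to its left, z up, the work surface at z = 0. Lengths are in m, angles in rad, forces in N, time in s.
With the tool pointing down it reaches from about 0.35 to 0.9 m from the base axis. Payload 8.1 kg.
Tool frame: the origin (TCP) lies at the very end of the fingers, on their centre line; the grasp point (between the pads) lies 19 mm behind it (arm.grasp_offset is the distance from the TCP to the grasp point, in m); z points along the fingers, y is the direction in which the jaws open and shut (so a half turn about z gives the same grasp; the last joint's range is limited). The gripper opens to 92 mm and grips with 3 to 60 N. Pads are 19 mm wide; open, the fingers measure 130 mm over their backs; the gripper's body (75 mm by 190 mm) begins 47 mm behind the grasp point.
Start: joints at [-1.303, 0.434, 0.025, 1.573, -0.012, 1.134, -0.075], TCP at [0.227, 0.583, 0.227] pointing down, gripper open.
Joint ranges: [-2.62, 2.62], [-0.44, 2.09], [-1.27, 1.32], [0.08, 2.57], [-1.32, 4.46], [0.12, 2], [-2.74, 2.74]. Speed limits (rad/s): [2.22, 2.22, 3.01, 3.01, 3.14, 3.14, 3.14].

### API

Orientations are given as a rotation vector (axis times angle).
In Python, from cell import arm, eyes, workorder gives the robot as it stands.
- The arm moves only by the shell command python3 -m inch 'ROWS' [FORCE]. ROWS is JSON, a list that holds one entry, the list of rows, each a list of 5 numbers: the closure, from 0 (fully open) to 1 (shut), then the shift along the tool's x, y, z in mm, then the turn about the tool's z in degrees. A call has 1 to 12 rows; each row shifts and turns the pose as measured when the row begins, along the tool's axes as they then stand; what a row does not reach is not made up. A row lasts 1/10 s, in which the tool goes at most 50 mm and 8.59 degrees, less where a joint would pass 70% of its speed; a pose out of reach is approached as far as the arm can. A call with a gripper value outside its range is refused whole. The fingers move at their own pace and stop on an object; FORCE is the grip in N (left out, the last holds). Time passes only in rows, so rows that do not move let the fingers close. It gives the time, the measured TCP pose, the force and the opening at its end, in the units of the state.
- arm.observe(): the state, without advancing time (a new reading comes with each control period).
- eyes.get_image(name): name is "scene" or "top" or "wrist"; returns a dict with "frame" (480x640x3 uint8, blue, green, red), "intrinsics" (3x3 intrinsics, pixels), "rvec" (rotation vector, rad) and "tvec" (3), from world to camera coordinates, as OpenCV has them; the wrist camera has in their place "T_tool_cam" (4x4, takes a point from camera to tool coordinates, whose origin is the TCP and whose axes are the flange's). Camera axes: x right, y down, z forward; pixel columns grow to the right and rows downward; lengths in m; the calibration is good to about 2 mm. A picture is of the moment at which its call begins: read the wrist's pose just before it. There is no depth.
- workorder.sign_off(): hands the job in, once; it reports no verdict.
The state is a dict: "clock": time; "joints": joint angles; "dq": joint speeds; "joint_efforts": joint torques, N m; "position": TCP position; "ee_rot": TCP orientation; "force": force on the tool from outside, world axes, zero at the start; "ft_torque": the same for the moment, N m; "width": opening from 0.0 (shut) to 1.0 (fully open).
Only numpy, scipy, OpenCV 4.12 (cv2) and the standard library are available. Lean on these libraries where they do the work, as an engineer would, in place of code of your own. Each camera call takes 0.05 s, during which the arm holds its last target.

## Working session

There is one attempt and no reset: what is moved stays moved. The work goes in short steps, Python scripts to look and compute and a shell command to move; the robot and the scene stay as the last step left them, time stands still between calls to the robot, and variables do not carry over. Pictures are saved under pics/ and viewed, and the job is handed in when it is done.

```bash
ls; mkdir -p pics; python3 - <<'E'
from cell import arm, eyes
import cv2
print(arm.observe())
for n in("scene","top","wrist"):
    d=eyes.get_image(n); cv2.imwrite(f"pics/{n}0.png",d["frame"])
    print(n,{k:v for k,v in d.items() if k!="frame"})
print(arm.grasp_offset)
E
```

```text
pics
{'clock': 0.0, 'joints': array([-1.3026016 ,  0.43524188,  0.02500256,  1.57408839, -0.01157733,
        1.13399058, -0.07510493]), 'dq': array([ 1.93224204e-04, -2.18806510e-04, -2.28567997e-05,  5.12965573e-04,
       -5.04381463e-05, -5.59627622e-04, -1.27511677e-03]), 'joint_efforts': array([ 2.63912298e-04, -6.67844725e+01,  9.85108763e-01, -3.14465368e+01,
       -6.06732233e-02,  4.29767312e-02,  1.45831241e-04]), 'position': array([0.22636606, 0.58202486, 0.22593695]), 'ee_rot': array([-5.79232337e-01, -3.08761364e+00,  2.48091824e-03]), 'force': array([ 0.17414798, -0.89316693, -0.58157576]), 'ft_torque': array([0.03247046, 0.00364874, 0.02083278]), 'width': 0.9995941295804522}
scene {'intrinsics': array([[506.02102269,   0.        , 317.16947815],
       [  0.        , 506.02102269, 241.96576608],
       [  0.        ,   0.        ,   1.        ]]), 'rvec': array([ 1.42321679,  2.0519005 , -0.96178784]), 'tvec': array([ 0.19973679, -0.27080809,  1.28602195])}
top {'intrinsics': array([[496.01577075,   0.        , 319.14855178],
       [  0.        , 496.01577075, 230.83706813],
       [  0.        ,   0.        ,   1.        ]]), 'rvec': array([ 1.92928276, -2.30142457,  0.24223007]), 'tvec': array([0.10523617, 0.59091675, 0.8522607 ])}
wrist {'intrinsics': array([[397.84674639,   0.        , 319.79577045],
       [  0.        , 397.84674639, 236.92161361],
       [  0.        ,   0.        ,   1.        ]]), 'T_tool_cam': array([[-7.27062578e-04, -9.54107446e-01, -2.99463610e-01,
         8.03040692e-02],
       [ 9.99999294e-01, -4.12353044e-04, -1.11410183e-03,
         3.22818773e-04],
       [ 9.39488118e-04, -2.99464209e-01,  9.54107072e-01,
        -1.58008389e-01],
       [ 0.00000000e+00,  0.00000000e+00,  0.00000000e+00,
         1.00000000e+00]])}
0.0188
```

View pics/scene0.png

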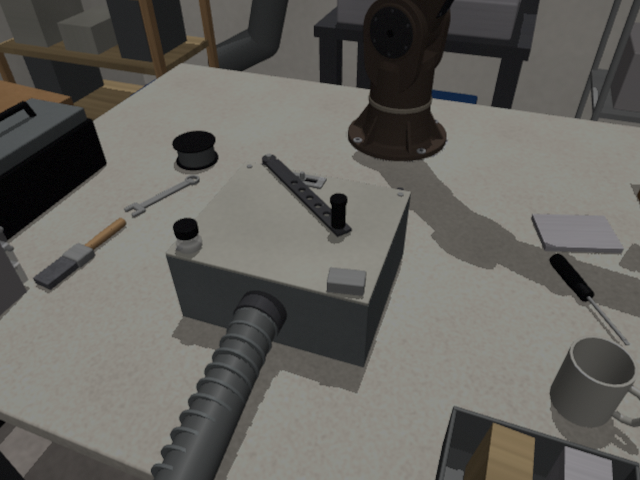

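View pics/top0.png

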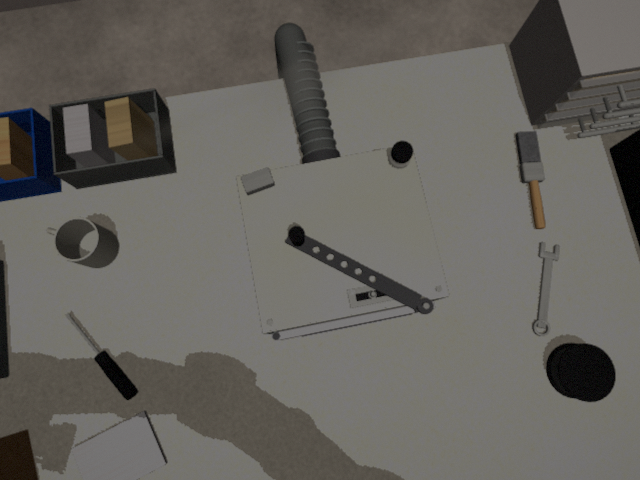

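View pics/wrist0.png

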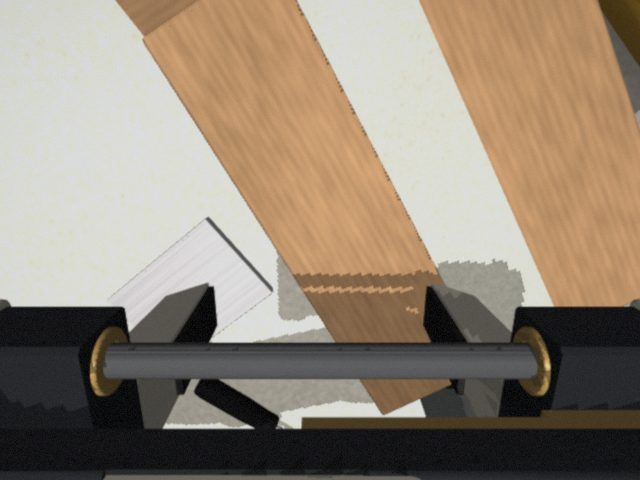

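```bash
cat > h.py <<'E'
import numpy as np, cv2
from cell import arm, eyes
from scipy.spatial.transform import Rotation as R
def cam(n):
    d=eyes.get_image(n); return d
def ray(d,uv,z):
    K=d["intrinsics"]; Rm=cv2.Rodrigues(d["rvec"])[0]; t=d["tvec"]
    c=-Rm.T@t; v=Rm.T@np.linalg.inv(K)@np.array([uv[0],uv[1],1.])
    return c+v*(z-c[2])/v[2]
def proj(d,P): return cv2.projectPoints(np.array(P,float).reshape(-1,3),d["rvec"],d["tvec"],d["intrinsics"],None)[0].reshape(-1,2)
def crop(f,x0,y0,w,h,s,name):
    c=cv2.resize(f[y0:y0+h,x0:x0+w],None,fx=s,fy=s,interpolation=cv2.INTER_CUBIC); cv2.imwrite("pics/"+name,c)
def st():
    o=arm.observe(); M=R.from_rotvec(o["ee_rot"]).as_matrix()
    return o,M
E
python3 - <<'E'
import cv2
from h import *
f=cv2.imread("pics/top0.png"); crop(f,230,140,230,210,3.4,"t0c.png")
g=cv2.convertScaleAbs(f,alpha=2,beta=30);crop(g,330,270,120,60,6.6,"t0d.png")
E
```

```text
(no output)
```

View pics/t0c.png

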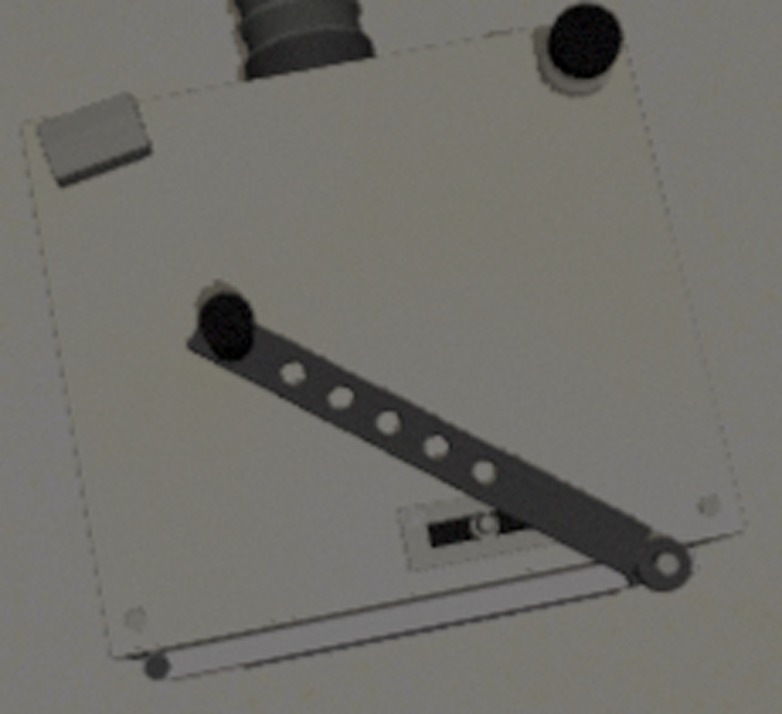

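View pics/t0d.png

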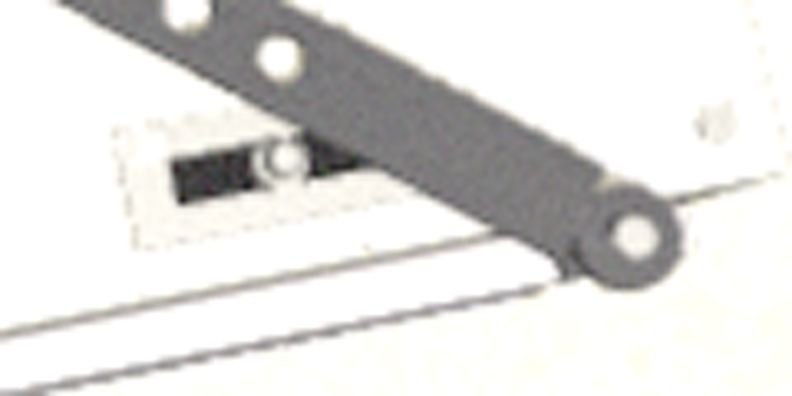

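```bash
cat > fit.py <<'E'
from h import *
from scipy.optimize import least_squares
d=cam("top")
def px(x,y): return (230+x/3.4,140+y/3.4)
C=[((-.135,.155),px(108,657),.14),((.135,.155),px(22,128),.14),((-.135,-.155),px(745,533),.14),((.135,-.155),px(622,30),.14)]
W=np.array([ray(d,u,z)[:2] for _,u,z in C]); B=np.array([c for c,_,_ in C])
f=lambda p:((np.c_[np.cos(p[2])*B[:,0]-np.sin(p[2])*B[:,1]+p[0],np.sin(p[2])*B[:,0]+np.cos(p[2])*B[:,1]+p[1]])-W).ravel()
s=least_squares(f,[.6,0,0]); print(s.x,s.fun*1000)
Rb=R.from_euler('z',s.x[2]).as_matrix()
toB=lambda P:Rb.T@(np.array(P)-[s.x[0],s.x[1],0])
toW=lambda P:Rb@np.array(P)+[s.x[0],s.x[1],0]
for n,u,z in [("hinge",px(157,667),.142),("pivot",px(667,565),.153),("peg",(373.4,294.2),.157),("h5",px(293,373),.150),("h4",px(341,398),.150),("h3",px(388,423),.150),("h2",px(436,447),.150),("h1",px(484,471),.150),("knobtop",px(229,319),.201)]:
    w=ray(d,u,z); print(n,w,toB(w)*1000)
E
python3 fit.py
```

```text
[ 0.5681504  -0.0294141   0.00807407] [-2.57327055  0.50636476  1.46926547 -0.34749016 -4.22167211  0.70486667
  5.32567719 -0.86374126]
hinge [0.42583286 0.1017518  0.142     ] [-141.25386894  132.31068846  142.        ]
pivot [ 0.43009768 -0.14300166  0.153     ] [-138.96532426 -112.46923004  153.        ]
peg [ 0.46335888 -0.06298326  0.157     ] [-105.05913845  -32.72198294  157.        ]
h5 [0.5515892  0.01447501 0.15      ] [-16.20630362  44.02139193 150.        ]
h4 [ 0.53552521 -0.00618961  0.15      ] [-32.43661677  23.48714691 150.        ]
h3 [ 0.5196391  -0.02625981  0.15      ] [-48.48425369   3.54586163 150.        ]
h2 [ 0.50423476 -0.04677684  0.15      ] [-64.05373937 -16.84612379 150.        ]
h1 [ 0.48891634 -0.06717944  0.15      ] [-79.53639488 -37.12438424 150.        ]
knobtop [0.57271573 0.04029963 0.201     ] [  5.12804973  69.67459143 201.        ]
```

```bash
sed -i 's/px(622,30)/px(624,11)/' fit.py; python3 fit.py; python3 - <<'E'
from h import *
g=cv2.imread("pics/scene0.png"); crop(g,230,140,200,160,4,"s0c.png")
E
```

```text
[ 0.5706265  -0.0302163   0.01450834] [-1.08460717 -1.17567409  2.93831362 -0.2923895  -0.73851521 -0.95465098
 -1.11519124  2.42271457]
hinge [0.42583286 0.1017518  0.142     ] [-142.86383164  134.05485604  142.        ]
pivot [ 0.43009768 -0.14300166  0.153     ] [-142.15030386 -110.73472057  153.        ]
peg [ 0.46335888 -0.06298326  0.157     ] [-107.73170803  -31.20728433  157.        ]
h5 [0.5515892  0.01447501 0.15      ] [-18.38692815  44.96280267 150.        ]
h4 [ 0.53552521 -0.00618961  0.15      ] [-34.74902733  24.53341222 150.        ]
h3 [ 0.5196391  -0.02625981  0.15      ] [-50.92463881   4.69579386 150.        ]
h2 [ 0.50423476 -0.04677684  0.15      ] [-66.62500887 -15.59559185 150.        ]
h1 [ 0.48891634 -0.06717944  0.15      ] [-82.23781883 -35.77381361 150.        ]
knobtop [0.57271573 0.04029963 0.201     ] [  3.11204209  70.47820109 201.        ]
```

View pics/s0c.png

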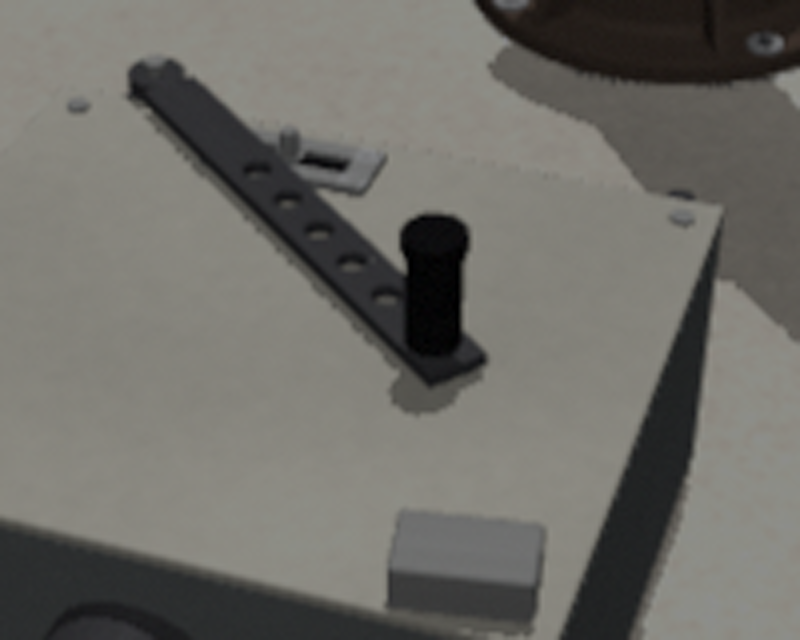

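```bash
python3 -m inch '[[[0,-40,-29,0,0],[0,-40,-29,0,0],[0,-40,-29,0,0],[0,-40,-29,0,0],[0,-40,-29,0,0],[0,-40,-29,0,0],[0,-40,-29,0,0],[0,-40,-29,0,0],[0,-40,-29,0,0],[0,-40,-29,0,0]]]'
cat > plan.py <<'E'
from h import *
import sys
# usage: plan.py x y z headingdeg(tool x)
t=np.array([float(a) for a in sys.argv[1:4]])
o,M=st(); hd=np.degrees(np.arctan2(M[1,0],M[0,0]))
print("clock",o["clock"],"pos",o["position"].round(4),"hd",hd.round(2),"tilt",np.degrees(np.arccos(-M[2,2])).round(2),"w",round(o["width"]*92,1),"F",o["force"].round(2),"T",o["ft_torque"].round(2))
print("j",o["joints"].round(2))
d=M.T@(t-o["position"])*1000
print("tool shift mm",d.round(1))
if len(sys.argv)>4:
    w=(float(sys.argv[4])-hd+180)%360-180; print("turn",-w)
E
python3 plan.py .572 .0405 .226 232
```

```text
clock: 1.25
position: [0.4949, 0.1673, 0.2245]
ee_rot: [-0.556, -3.09, -0.005]
force: [0.2, 1.6, 1.1]
width: 1.0
clock 1.25 pos [0.4949 0.1673 0.2245] hd 159.61 tilt 0.23 w 92.0 F [0.17 1.63 1.14] T [ 0.06 -0.02 -0.04]
j [-0.6   0.27  0.22  1.84 -0.07  1.04  0.86]
tool shift mm [-116.4  -92.    -2.1]
turn -72.3866189942529
```

```bash
python3 -m inch '[[[0.4,-40,-31,0,0],[0.4,-40,-31,0,0],[0.4,-34,-27,0,0],[0.4,0,0,0,-8.2],[0.4,0,0,0,-8.2],[0.4,0,0,0,-8.2],[0.4,0,0,0,-8.2],[0.4,0,0,0,-8.2],[0.4,0,0,0,-8.2],[0.4,0,0,0,-8.2],[0.4,0,0,0,-8.2],[0.4,0,0,0,-8.2]]]'
python3 plan.py .572 .0405 .226 232
python3 - <<'E'
from h import *
cv2.imwrite("pics/w1.png",cam("wrist")["frame"])
E
```

```text
clock: 2.45
position: [0.5732, 0.0315, 0.2233]
ee_rot: [1.46, -2.781, 0.001]
force: [-0.3, 0.3, -0.3]
width: 0.602
clock 2.45 pos [0.5732 0.0315 0.2233] hd -124.62 tilt 0.05 w 55.4 F [-0.35  0.3  -0.29] T [ 0.06  0.13 -0.  ]
j [-0.15  0.36  0.01  1.7  -0.    1.08  2.39]
tool shift mm [-6.7  6.1 -2.8]
turn 3.383990745515348
```

View pics/w1.png

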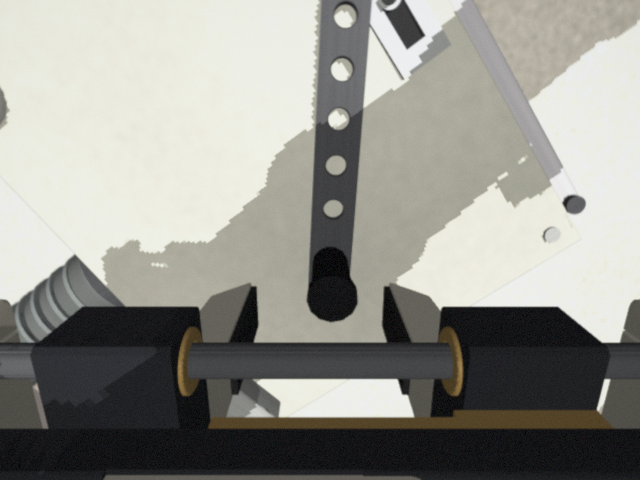

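```bash
cat >> h.py <<'E'
def wray(M,p,d,uv,z):
    K=d["intrinsics"]; T=d["T_tool_cam"]
    c=M@T[:3,3]+p; v=M@T[:3,:3]@np.linalg.inv(K)@np.array([uv[0],uv[1],1.])
    return c+v*(z-c[2])/v[2]
E
python3 - <<'E'
from h import *
o,M=st(); d=cam("wrist")
for n,u,z in [("knob",(332,298),.201),("h5",(333,208.5),.149),("h4",(336,165.5),.149),("h3",(339,119.5),.149),("h2",(342,69.5),.149),("h1",(345.5,15.5),.149),("hinge",(574,204),.142)]:
    print(n,wray(M,o["position"],d,u,z).round(4))
E
```

```text
knob [0.5733 0.0405 0.201 ]
h5 [0.553  0.0137 0.149 ]
h4 [ 0.5375 -0.0066  0.149 ]
h3 [ 0.522 -0.027  0.149]
h2 [ 0.5064 -0.0477  0.149 ]
h1 [ 0.4906 -0.0685  0.149 ]
hinge [0.4297 0.0958 0.142 ]
```

```bash
python3 -m inch '[[[0.4,-7,6.5,0,3.4],[0.4,0,0,0,0]]]'
python3 plan.py .5728 .0405 .156 232
```

```text
clock: 2.75
position: [0.5718, 0.0407, 0.2232]
ee_rot: [1.355, -2.834, 0.0]
force: [-0.8, -0.4, 0.4]
width: 0.6
clock 2.75 pos [0.5718 0.0407 0.2232] hd -128.87 tilt 0.03 w 55.2 F [-0.85 -0.37  0.4 ] T [0.04 0.03 0.02]
j [-0.18  0.35  0.02  1.71 -0.01  1.08  2.3 ]
tool shift mm [-0.5 -0.9 67.2]
turn -0.8743060060036214
```

```bash
python3 -m inch '[[[0.4,0,-0.5,20,0],[0.4,0,0,20,0],[0.4,0,0,18,0],[0.4,0,0,9,0],[0.4,0,0,0,0],[1,0,0,0,0],[1,0,0,0,0],[1,0,0,0,0],[1,0,0,0,0],[1,0,0,0,0],[1,0,0,0,0]]]' 25
python3 plan.py .5728 .0405 .156 232
python3 - <<'E'
from h import *
cv2.imwrite("pics/w2.png",cam("wrist")["frame"])
E
```

```text
clock: 3.85
position: [0.575, 0.0386, 0.1582]
ee_rot: [-1.338, 2.836, -0.006]
force: [-0.1, 0.7, -0.5]
width: 0.266
clock 3.85 pos [0.575  0.0386 0.1582] hd -129.48 tilt 0.37 w 24.5 F [-0.06  0.73 -0.52] T [ 0.05  0.19 -0.01]
j [-0.17  0.42  0.02  1.79 -0.01  0.93  2.3 ]
tool shift mm [-0.1  2.9  2.2]
turn -1.4796915398346755
```

View pics/w2.png

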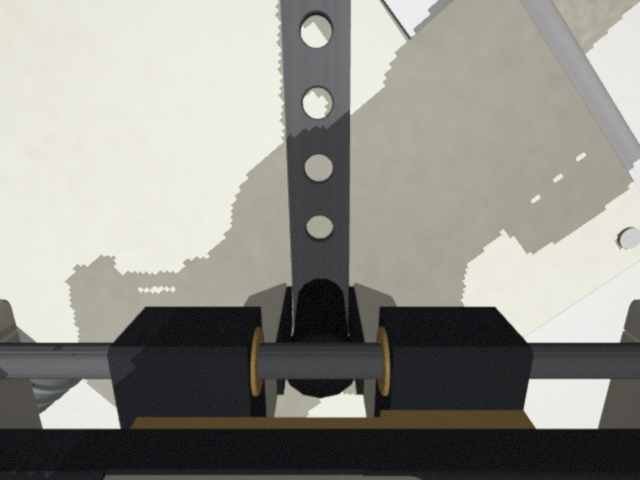

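```bash
python3 -m inch '[[[1,0,0,0,0],[1,0,0,0,0],[1,0,0,0,0],[1,0,0,0,0]]]' 25
python3 plan.py .5728 .0405 .156 232
```

```text
clock: 4.3
position: [0.5749, 0.0386, 0.1581]
ee_rot: [-1.338, 2.837, -0.006]
force: [-0.3, 0.1, -0.2]
width: 0.267
clock 4.3 pos [0.5749 0.0386 0.1581] hd -129.48 tilt 0.36 w 24.5 F [-0.31  0.09 -0.17] T [-0.01  0.1   0.03]
j [-0.17  0.42  0.02  1.79 -0.01  0.93  2.3 ]
tool shift mm [-0.1  2.9  2.1]
turn -1.4817119612007446
```

```bash
python3 -m inch '[[[1,1.5,0,-8,0],[1,1.5,0,-8,0],[1,1.5,0,-8,0],[1,1,0,-6,0],[1,0,0,0,0]]]'
python3 plan.py .5728 .0405 .187 232
python3 - <<'E'
from h import *
cv2.imwrite("pics/w3.png",cam("wrist")["frame"])
cv2.imwrite("pics/s3.png",cam("scene")["frame"][120:320,200:500].repeat(2,0).repeat(2,1))
E
```

```text
clock: 4.8
position: [0.5691, 0.0318, 0.19]
ee_rot: [-1.338, 2.842, -0.007]
force: [-1.9, -1.5, -2.7]
width: 0.27
clock 4.8 pos [0.5691 0.0318 0.19  ] hd -129.57 tilt 0.25 w 24.9 F [-1.87 -1.51 -2.66] T [-0.18  0.3   0.04]
j [-0.17  0.38  0.02  1.76 -0.    1.    2.3 ]
tool shift mm [-9.   2.7  3. ]
turn -1.5684072816914068
```

View pics/w3.png

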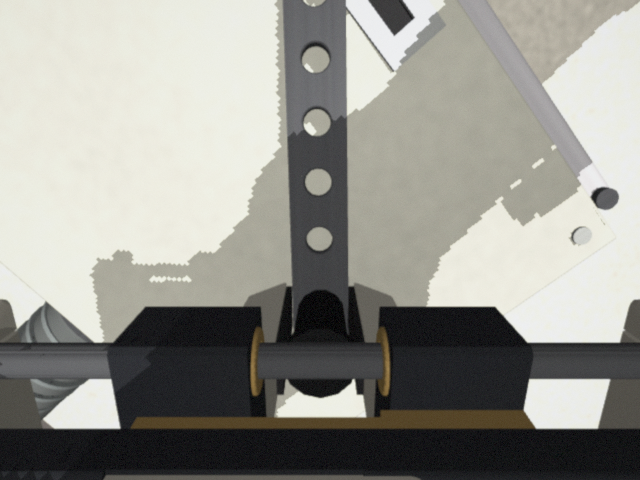

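View pics/s3.png

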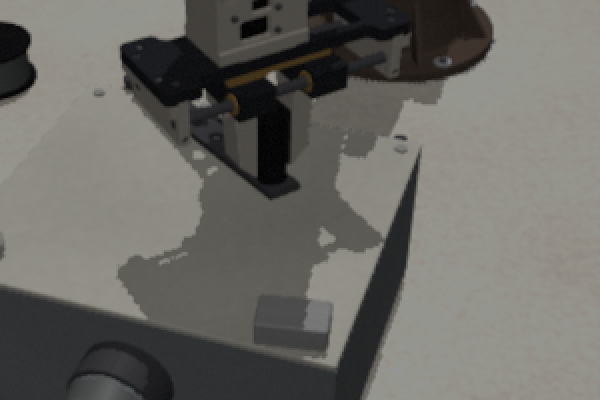

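```bash
cat > kin.py <<'E'
from h import *
th=0.0160
H=np.array([.4259,.1022]); G=np.array([.4632,-.0630])
def P(t,L=.245): # panel dir at 0 = box -y ; swings to -x
    a=th-np.pi/2-t
    return H+L*np.array([np.cos(a),np.sin(a)])
def solve(K,r): # pivot given knob xy & horiz dist: returns theta, heading
    from scipy.optimize import brentq
    t=brentq(lambda t:np.linalg.norm(P(t)-K)-r,-.1,1.2); u=(K-P(t))/r
    return t,np.degrees(np.arctan2(u[1],u[0])),u
def rad(z): # tcp z -> lift and horizontal radius (grip pt = tcp+.0188)
    from scipy.optimize import brentq
    h=z-.158   # raise of tcp since grasp
    a=max(0,brentq(lambda a:.232*np.sin(a)-.030*(1-np.cos(a))-h,-.1,.6))
    return a,.232*np.cos(a)-.030*np.sin(a)
def info(K,z):
    a,r=rad(z); t,hd,u=solve(np.array(K),r); rel=G-P(t)
    al=rel@u; pe=u[0]*rel[1]-u[1]*rel[0]
    return dict(lift=round(a,3),theta=round(t,3),hd=round(hd,1),peg_along=round(al*1000,1),peg_perp=round(pe*1000,1),under_at_peg=round(al*np.tan(a)*1000,1),holeerr=np.round((172*np.cos(a)-al*1000),1))
if __name__=="__main__":
    from scipy.optimize import brentq
    for a in(0,.135):
        t=brentq(lambda t:np.linalg.norm(P(t)-G)-.172*np.cos(a),0.2,1); u=(G-P(t));u/=np.linalg.norm(u)
        print("final",t,P(t),"K",P(t)+u*(.232*np.cos(a)-.03*np.sin(a)),np.degrees(np.arctan2(u[1],u[0])))
    o,M=st(); print(info(o["position"][:2],o["position"][2]))
    K0=o["position"][:2]; a,r=rad(.19)
    # path: theta, perp
    for t,pe in [(.1,24),(.2,24),(.3,24),(.4,24),(.5,24),(.6,24),(.62,0),(.575,0)]:
        p=P(t); g=G-p; d=np.linalg.norm(g); hd=np.arctan2(g[1],g[0])-np.arcsin(pe/1000/d)
        K=p+r*np.array([np.cos(hd),np.sin(hd)]); print(t,pe,K.round(4),info(K,.19))
E
python3 kin.py
```

```text
final 0.5717467377051967 [ 0.29664344 -0.10592915] K [ 0.52130113 -0.04802472] 14.453136644898724
final 0.5625004734071305 [ 0.29857335 -0.10711537] K [ 0.5167278  -0.04865604] 15.001232123853892
{'lift': 0.136, 'theta': 0.013, 'hd': np.float64(50.9), 'peg_along': np.float64(85.0), 'peg_perp': np.float64(22.0), 'under_at_peg': np.float64(11.7), 'holeerr': np.float64(85.4)}
0.1 24 [0.5792 0.0017] {'lift': 0.14, 'theta': 0.1, 'hd': np.float64(39.6), 'peg_along': np.float64(94.9), 'peg_perp': np.float64(24.0), 'under_at_peg': np.float64(13.3), 'holeerr': np.float64(75.4)}
0.2 24 [ 0.5759 -0.0251] {'lift': 0.14, 'theta': 0.2, 'hd': np.float64(30.2), 'peg_along': np.float64(109.1), 'peg_perp': np.float64(24.0), 'under_at_peg': np.float64(15.3), 'holeerr': np.float64(61.3)}
0.3 24 [ 0.5656 -0.0465] {'lift': 0.14, 'theta': 0.3, 'hd': np.float64(22.6), 'peg_along': np.float64(124.7), 'peg_perp': np.float64(24.0), 'under_at_peg': np.float64(17.5), 'holeerr': np.float64(45.6)}
0.4 24 [ 0.551  -0.0628] {'lift': 0.14, 'theta': 0.4, 'hd': np.float64(16.0), 'peg_along': np.float64(141.2), 'peg_per
[... 199 characters left out ...]
_perp': np.float64(24.0), 'under_at_peg': np.float64(22.2), 'holeerr': np.float64(12.3)}
0.6 24 [ 0.5155 -0.0825] {'lift': 0.14, 'theta': 0.6, 'hd': np.float64(5.0), 'peg_along': np.float64(175.1), 'peg_perp': np.float64(24.0), 'under_at_peg': np.float64(24.6), 'holeerr': np.float64(-4.8)}
0.62 0 [ 0.5077 -0.0538] {'lift': 0.14, 'theta': 0.62, 'hd': np.float64(11.7), 'peg_along': np.float64(180.2), 'peg_perp': np.float64(-0.0), 'under_at_peg': np.float64(25.3), 'holeerr': np.float64(-9.8)}
0.575 0 [ 0.5146 -0.0499] {'lift': 0.14, 'theta': 0.575, 'hd': np.float64(14.3), 'peg_along': np.float64(172.6), 'peg_perp': np.float64(-0.0), 'under_at_peg': np.float64(24.3), 'holeerr': np.float64(-2.2)}
```

```bash
sed -i '$a\
from kin import info\
print(info(o["position"][:2],o["position"][2]))' plan.py
python3 -m inch '[[[1,5.5,-9,0,3.5],[1,5.5,-9,0,3.5],[1,5.5,-9,0,3.5],[1,0,0,0,0]]]'
python3 plan.py .576 -.025 .19 -150
```

```text
clock: 5.3
position: [0.5805, 0.0049, 0.1898]
ee_rot: [-1.068, 2.947, -0.003]
force: [0.8, -0.1, -2.0]
width: 0.271
clock 5.3 pos [0.5805 0.0049 0.1898] hd -140.17 tilt 0.43 w 25.0 F [ 0.8  -0.1  -2.05] T [ 0.07 -0.09  0.1 ]
j [-0.15  0.39  0.07  1.74 -0.03  1.    2.2 ]
tool shift mm [ 22.6 -20.   -0.3]
turn 9.829935624832359
{'lift': 0.139, 'theta': 0.083, 'hd': np.float64(40.7), 'peg_along': np.float64(92.4), 'peg_perp': np.float64(25.0), 'under_at_peg': np.float64(12.9), 'holeerr': np.float64(77.9)}
```

```bash
python3 -m inch '[[[1,7.5,-7,0,3.3],[1,7.5,-7,0,3.3],[1,8,-6.5,0,3.3],[1,8,-6.5,0,2.5],[1,8,-6.5,0,2.5],[1,8,-6.5,0,2.5],[1,0,0,0,0]]]'
python3 plan.py .551 -.063 .19 -164
python3 - <<'E'
from h import *
cv2.imwrite("pics/w4.png",cam("wrist")["frame"])
cv2.imwrite("pics/t4.png",cam("top")["frame"])
E
```

```text
clock: 6.0
position: [0.5647, -0.0485, 0.19]
ee_rot: [-0.61, 3.066, 0.005]
force: [1.9, 1.6, -1.4]
width: 0.267
clock 6.0 pos [ 0.5647 -0.0485  0.19  ] hd -157.48 tilt 0.9 w 24.5 F [ 1.89  1.58 -1.37] T [ 0.39 -0.31 -0.27]
j [-0.12  0.37  0.15  1.79 -0.07  0.98  2.03]
tool shift mm [18.2 -8.1 -0.2]
turn 6.5165871589858
{'lift': 0.14, 'theta': 0.308, 'hd': np.float64(21.8), 'peg_along': np.float64(126.0), 'peg_perp': np.float64(24.3), 'under_at_peg': np.float64(17.7), 'holeerr': np.float64(44.3)}
```

View pics/w4.png

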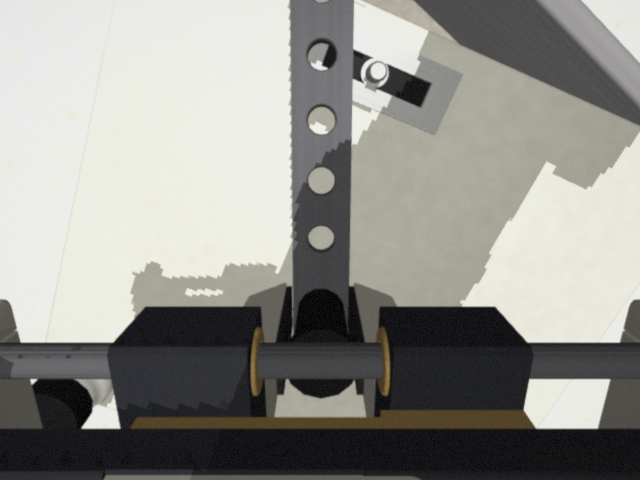

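View pics/t4.png

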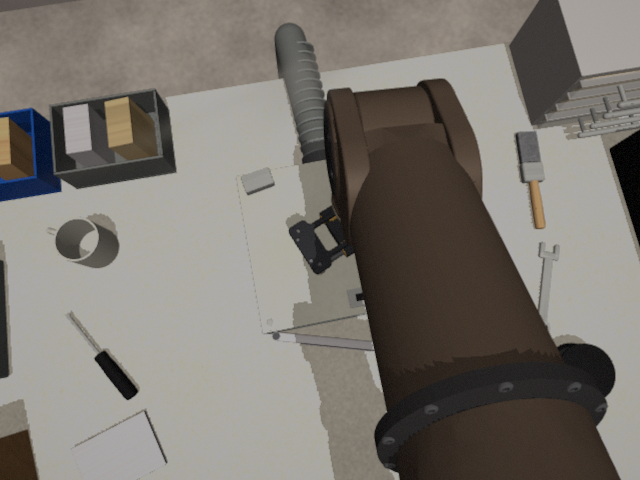

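```bash
python3 - <<'E'
from h import *
o,M=st(); d=cam("wrist"); crop(d["frame"],290,20,190,140,4.2,"w4c.png")
print(wray(M,o["position"],d,(376,71),.157))
z=.145+.172*np.tan(.139)
print(wray(M,o["position"],d,(321,181.5),z+.006), wray(M,o["position"],d,(321,238),.145+.198*np.tan(.139)+.006))
E
```

```text
[ 0.46624597 -0.06221844  0.157     ]
[ 0.51785956 -0.06693617  0.17506317] [ 0.540605   -0.05740583  0.17870063]
```

View pics/w4c.png

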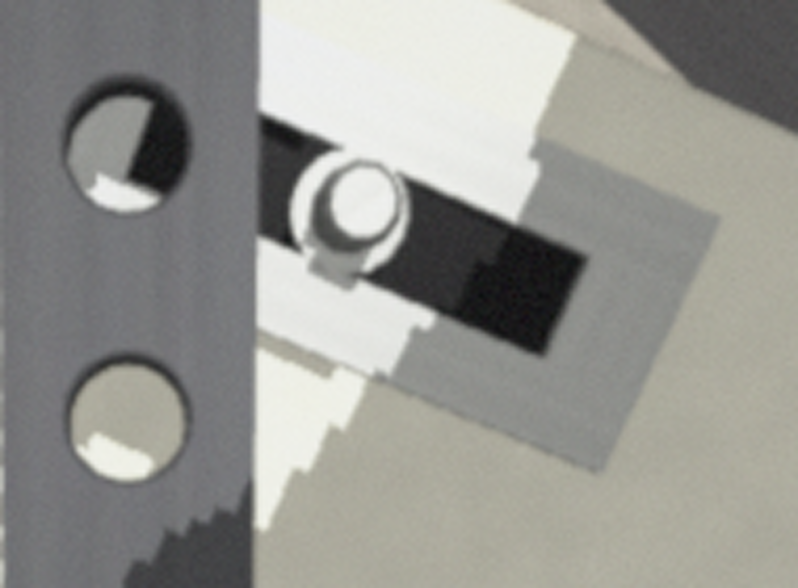

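```bash
python3 -m inch '[[[1,9,-4,0,3],[1,9,-4,0,3],[1,9,-3.5,0,3],[1,9,-3.5,0,3],[1,9,-2,0,2],[1,0,0,0,0]]]'
python3 plan.py .5155 -.0825 .19 -175
python3 - <<'E'
from h import *
cv2.imwrite("pics/w5.png",cam("wrist")["frame"])
E
```

```text
clock: 6.75
position: [0.5279, -0.0743, 0.1892]
ee_rot: [-0.241, 3.116, 0.008]
force: [0.8, 0.5, -0.6]
width: 0.267
clock 6.75 pos [ 0.5279 -0.0743  0.1892] hd -171.15 tilt 1.0 w 24.6 F [ 0.75  0.48 -0.64] T [ 0.03 -0.27  0.01]
j [-0.12  0.31  0.21  1.87 -0.09  0.95  1.86]
tool shift mm [13.5 -6.1 -1.1]
turn 3.852429042439411
{'lift': 0.136, 'theta': 0.531, 'hd': np.float64(9.3), 'peg_along': np.float64(163.7), 'peg_perp': np.float64(21.7), 'under_at_peg': np.float64(22.4), 'holeerr': np.float64(6.7)}
```

View pics/w5.png

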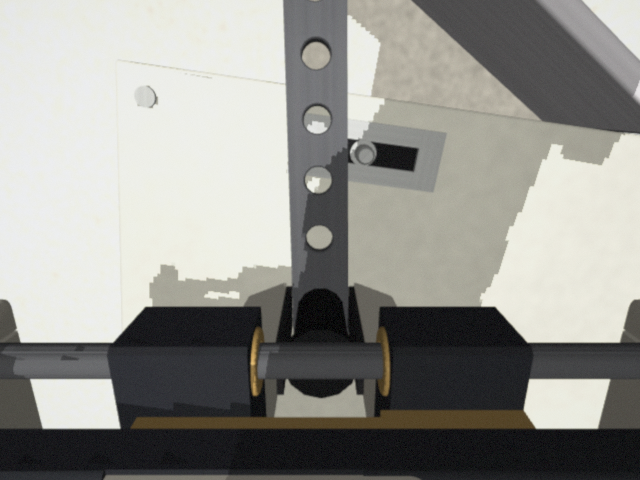

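```bash
cat > serv.py <<'E'
from h import *
import sys
from kin import rad
# serv.py pegu pegv h4u h4v h5u h5v : in heading frame (x to pivot,y) relative to TCP
a=[float(x) for x in sys.argv[1:]]
o,M=st(); d=cam("wrist"); p=o["position"]
x=np.array([M[0,0],M[1,0],0]); x/=np.linalg.norm(x); y=np.array([x[1],-x[0],0])
f=lambda uv,z:(lambda w:np.array([w@x,w@y])*1000)(wray(M,p,d,uv,z)-p)
l,r=rad(p[2])
print("lift",l,"z",p[2],"F",o["force"])
if a[0]>0: print("peg",f(a[0:2],.157))
for n,i,rr in(("h4",2,.172),("h5",4,.198)):
    if len(a)>i: print(n,f(a[i:i+2],.151+rr*np.tan(l)))
E
python3 - <<'E'
from h import *
# level estimate from w2 pose
d=cam("wrist"); p=np.array([.575,.0386,.1582]); M=R.from_rotvec([-1.338,2.836,-.006]).as_matrix()
x=np.array([M[0,0],M[1,0],0]); x/=np.linalg.norm(x); y=np.array([x[1],-x[0],0])
for uv in((316.5,31),(317.5,102.5),(318.5,167.5),(319.5,227)):
    w=wray(M,p,d,uv,.151)-p; print(w@x*1000,w@y*1000)
crop(d["frame"],280,90,180,170,3.5,"w5c.png")
E
python3 serv.py 364 151.5 318 180.5 319.5 237.5
```

```text
109.20883661048939 -1.5817590577186027
83.90128597264085 -1.2707946068012745
58.522578111054415 -0.9214948132105737
33.00420892386415 -0.5337647988694245
lift 0.13670471666883371 z 0.18933691598376712 F [ 1.17939646 -0.17841838 -0.47439576]
peg [62.1890112  20.39195975]
h4 [51.81054738 -1.08446692]
h5 [26.97500147 -0.46381838]
```

View pics/w5c.png

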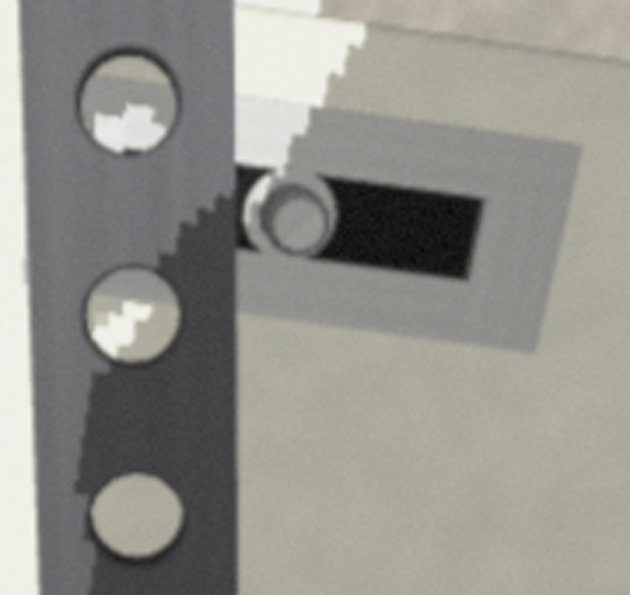

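```bash
python3 -m inch '[[[1,3,6.5,0,-1.5],[1,3,6.5,0,-1.5],[1,2.5,6.5,0,-1.5],[1,2,6.5,0,-1],[1,0,0,0,0]]]'
python3 plan.py .5135 -.05 .19 -165.5
python3 - <<'E'
from h import *
f=cam("wrist")["frame"]; cv2.imwrite("pics/w6.png",f); crop(f,260,60,160,200,3,"w6c.png")
E
```

```text
clock: 7.4
position: [0.5141, -0.0457, 0.1894]
ee_rot: [-0.415, 3.094, 0.008]
force: [1.6, 1.0, -0.9]
width: 0.265
clock 7.4 pos [ 0.5141 -0.0457  0.1894] hd -164.71 tilt 1.19 w 24.4 F [ 1.58  1.02 -0.91] T [ 0.14 -0.33 -0.  ]
j [-0.15  0.28  0.17  1.91 -0.07  0.93  1.9 ]
tool shift mm [ 1.7 -4.  -0.6]
turn 0.78660728193762
{'lift': 0.137, 'theta': 0.572, 'hd': np.float64(15.5), 'peg_along': np.float64(172.1), 'peg_perp': np.float64(-3.1), 'under_at_peg': np.float64(23.8), 'holeerr': np.float64(-1.7)}
```

View pics/w6c.png

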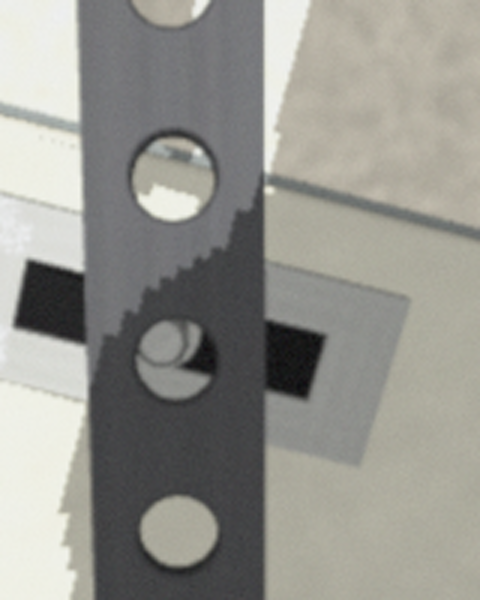

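```bash
python3 serv.py 314 174.3 319 180 319.7 237
```

```text
lift 0.13736805480434522 z 0.18948664918199715 F [ 1.62642082  1.23137412 -1.33528723]
peg [51.5093775  -3.16049975]
h4 [52.05188046 -0.76817159]
h5 [27.2434507  -0.48708486]
```

```bash
python3 -m inch '[[[1,0,-3.2,0,0.8],[1,-1.3,0,6,0],[1,-1.2,0,5,0],[1,0,0,0,0]]]'
python3 plan.py .5135 -.05 .157 -165.5
python3 - <<'E'
from h import *
f=cam("wrist")["frame"]; cv2.imwrite("pics/w7.png",f); crop(f,260,100,120,150,4,"w7c.png")
E
```

```text
clock: 7.9
position: [0.519, -0.0504, 0.1777]
ee_rot: [-0.385, 3.097, 0.007]
force: [1.3, 1.3, -1.1]
width: 0.265
clock 7.9 pos [ 0.519  -0.0504  0.1777] hd -165.84 tilt 1.24 w 24.3 F [ 1.33  1.31 -1.15] T [ 0.2  -0.34 -0.12]
j [-0.14  0.3   0.18  1.92 -0.08  0.91  1.89]
tool shift mm [ 5.6  1.7 20.6]
turn -0.34134314267524246
{'lift': 0.085, 'theta': 0.568, 'hd': np.float64(14.2), 'peg_along': np.float64(171.4), 'peg_perp': np.float64(1.4), 'under_at_peg': np.float64(14.7), 'holeerr': np.float64(-0.1)}
```

View pics/w7c.png

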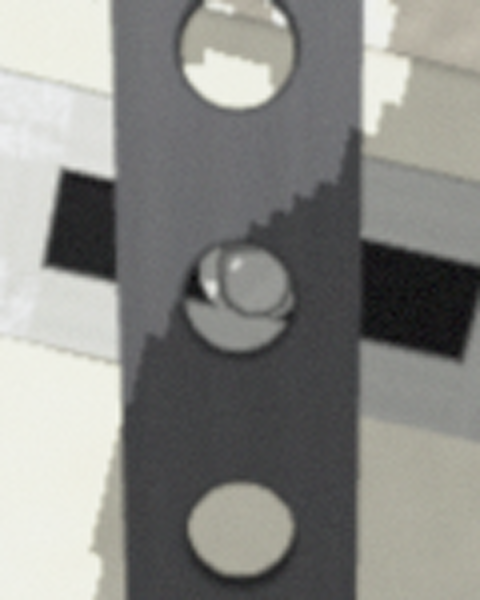

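```bash
python3 serv.py 323.5 170 320 174 320.5 232.3
```

```text
lift 0.08648949797042735 z 0.17792841979583726 F [ 2.31167888  1.49411787 -0.30640671]
peg [55.36445568  1.23623833]
h4 [55.09669058 -0.3288024 ]
h5 [29.86534665 -0.12492847]
```

```bash
python3 -m inch '[[[1,0,2,0,-0.5],[1,0,0,1,0],[1,0,0,0,0]]]'
python3 plan.py .5135 -.05 .157 -165.5
python3 - <<'E'
from h import *
f=cam("wrist")["frame"]; cv2.imwrite("pics/w8.png",f); crop(f,260,100,120,150,4,"w8c.png")
E
```

```text
clock: 8.3
position: [0.5186, -0.0482, 0.1773]
ee_rot: [-0.4, 3.094, 0.007]
force: [1.6, 2.1, -0.7]
width: 0.267
clock 8.3 pos [ 0.5186 -0.0482  0.1773] hd -165.28 tilt 1.27 w 24.5 F [ 1.56  2.14 -0.68] T [ 0.22 -0.29 -0.09]
j [-0.14  0.3   0.17  1.92 -0.08  0.9   1.9 ]
tool shift mm [ 5.9 -0.5 20.2]
turn 0.21723259331682243
{'lift': 0.084, 'theta': 0.568, 'hd': np.float64(14.8), 'peg_along': np.float64(171.3), 'peg_perp': np.float64(-0.2), 'under_at_peg': np.float64(14.4), 'holeerr': np.float64(0.1)}
```

View pics/w8c.png

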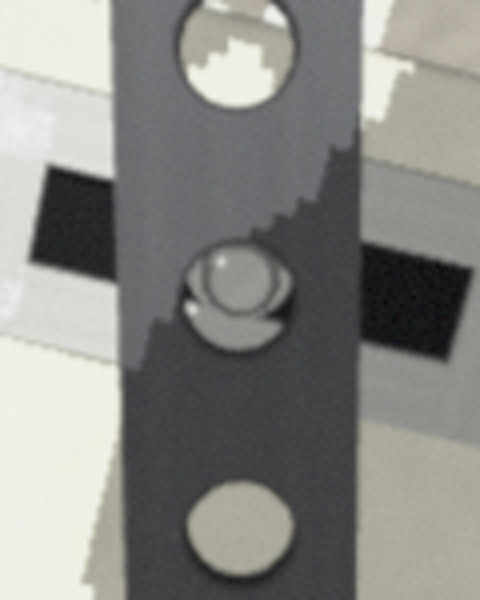

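```bash
python3 -m inch '[[[1,0,0,2.5,0],[1,-0.3,0,2.5,0],[1,-0.3,0,2,0],[1,0,0,0,0]]]'
python3 plan.py .5135 -.05 .157 -165.5
python3 - <<'E'
from h import *
f=cam("wrist")["frame"]; cv2.imwrite("pics/w9.png",f); crop(f,260,100,120,150,4,"w9c.png")
E
```

```text
clock: 8.75
position: [0.5197, -0.0478, 0.17]
ee_rot: [-0.4, 3.093, 0.007]
force: [2.4, 1.8, -0.1]
width: 0.271
clock 8.75 pos [ 0.5197 -0.0478  0.17  ] hd -165.28 tilt 1.32 w 25.0 F [ 2.44  1.84 -0.07] T [ 0.26 -0.29 -0.22]
j [-0.14  0.31  0.17  1.92 -0.08  0.89  1.9 ]
tool shift mm [ 6.9 -0.6 12.9]
turn 0.21959990297739296
{'lift': 0.052, 'theta': 0.569, 'hd': np.float64(14.7), 'peg_along': np.float64(171.6), 'peg_perp': np.float64(-0.4), 'under_at_peg': np.float64(8.9), 'holeerr': np.float64(0.2)}
```

View pics/w9c.png

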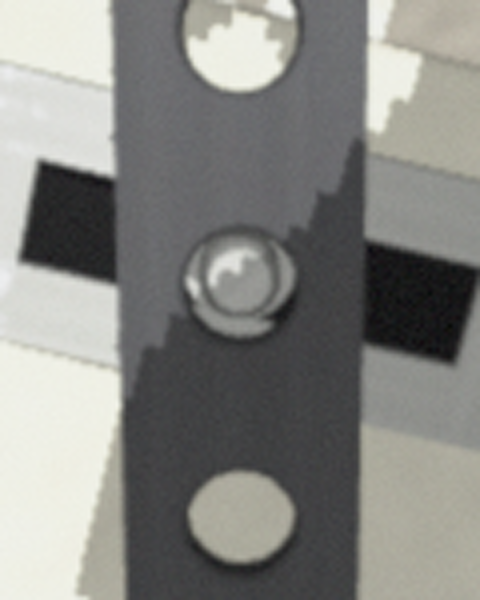

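```bash
python3 -m inch '[[[1,-0.5,0,2.5,0],[1,-0.4,0,2.5,0],[1,0,0,0,0]]]'
python3 plan.py .5135 -.05 .157 -165.5
python3 - <<'E'
from h import *
f=cam("wrist")["frame"]; cv2.imwrite("pics/w10.png",f); crop(f,260,100,120,150,4,"w10c.png")
E
```

```text
clock: 9.1
position: [0.5209, -0.0475, 0.1647]
ee_rot: [-0.399, 3.093, 0.007]
force: [1.9, 1.3, -0.3]
width: 0.27
clock 9.1 pos [ 0.5209 -0.0475  0.1647] hd -165.29 tilt 1.33 w 24.8 F [ 1.92  1.32 -0.28] T [ 0.22 -0.3  -0.18]
j [-0.14  0.32  0.17  1.93 -0.08  0.88  1.9 ]
tool shift mm [ 7.9 -0.6  7.6]
turn 0.21144122565502244
{'lift': 0.029, 'theta': 0.568, 'hd': np.float64(14.8), 'peg_along': np.float64(171.3), 'peg_perp': np.float64(-0.3), 'under_at_peg': np.float64(5.0), 'holeerr': np.float64(0.6)}
```

View pics/w10c.png

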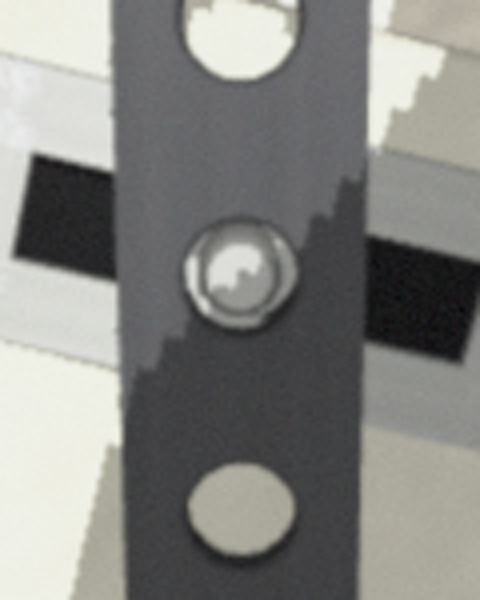

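```bash
python3 -m inch '[[[1,-0.4,0,2.5,0],[1,-0.3,0,2,0],[1,0,0,0,0]]]'
python3 plan.py .5135 -.05 .157 -165.5
python3 -m inch '[[[1,0,0,1.5,0],[1,0,0,0,0]]]'
python3 plan.py .5135 -.05 .157 -165.5
python3 - <<'E'
from h import *
f=cam("wrist")["frame"]; cv2.imwrite("pics/w11.png",f); crop(f,260,100,120,150,4,"w11c.png")
E
```

```text
clock: 9.45
position: [0.5218, -0.0473, 0.1601]
ee_rot: [-0.399, 3.093, 0.007]
force: [2.9, 1.6, -0.9]
width: 0.268
clock 9.45 pos [ 0.5218 -0.0473  0.1601] hd -165.29 tilt 1.35 w 24.7 F [ 2.86  1.61 -0.95] T [ 0.25 -0.28 -0.17]
j [-0.14  0.33  0.17  1.93 -0.08  0.86  1.9 ]
tool shift mm [ 8.8 -0.5  2.9]
turn 0.21386720079135557
{'lift': 0.009, 'theta': 0.566, 'hd': np.float64(14.8), 'peg_along': np.float64(171.1), 'peg_perp': np.float64(-0.2), 'under_at_peg': np.float64(1.6), 'holeerr': np.float64(0.9)}
clock: 9.65
position: [0.5219, -0.0473, 0.1586]
ee_rot: [-0.399, 3.093, 0.007]
force: [1.2, 0.9, 0.7]
width: 0.268
clock 9.65 pos [ 0.5219 -0.0473  0.1586] hd -165.29 tilt 1.36 w 24.6 F [1.21 0.91 0.66] T [ 0.26 -0.32 -0.15]
j [-0.14  0.33  0.17  1.93 -0.08  0.86  1.9 ]
tool shift mm [ 8.9 -0.5  1.3]
turn 0.21208385784947836
{'lift': 0.002, 'theta': 0.567, 'hd': np.float64(14.8), 'peg_along': np.float64(171.1), 'peg_perp': np.float64(-0.2), 'under_at_peg': np.float64(0.4), 'holeerr': np.float64(0.9)}
```

View pics/w11c.png

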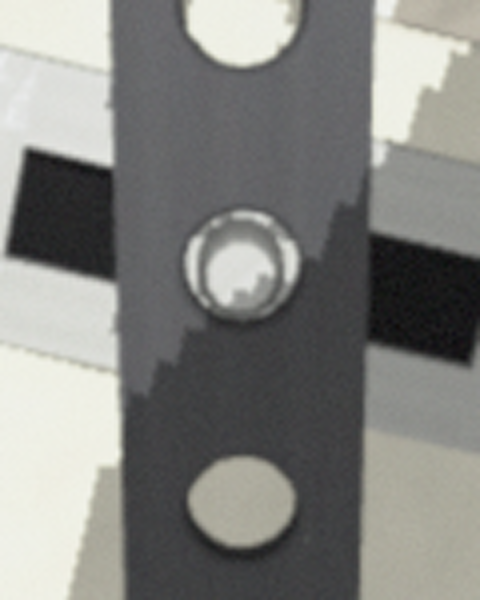

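```bash
python3 -m inch '[[[1,0,0,1.2,0],[1,0,0,0,0]]]'
python3 plan.py .5135 -.05 .157 -165.5
```

```text
clock: 9.9
position: [0.5222, -0.0473, 0.1576]
ee_rot: [-0.399, 3.092, 0.007]
force: [1.7, 2.6, 1.0]
width: 0.269
clock 9.9 pos [ 0.5222 -0.0473  0.1576] hd -165.29 tilt 1.39 w 24.7 F [1.69 2.56 0.96] T [ 0.22 -0.26 -0.16]
j [-0.14  0.33  0.17  1.93 -0.08  0.86  1.9 ]
tool shift mm [ 9.1 -0.4  0.4]
turn 0.20806620538786547
{'lift': 0, 'theta': 0.566, 'hd': np.float64(14.8), 'peg_along': np.float64(171.0), 'peg_perp': np.float64(-0.0), 'under_at_peg': np.float64(0.0), 'holeerr': np.float64(1.0)}
```

```bash
python3 -m inch '[[[0.7,0,0,0,0],[0.65,0,0,0,0],[0.6,0,0,0,0],[0.5,0,0,0,0],[0.4,0,0,0,0],[0.4,0,0,0,0]]]'
python3 - <<'E'
from h import *
f=cam("wrist")["frame"]; cv2.imwrite("pics/w12.png",f)
E
```

```text
clock: 10.5
position: [0.5199, -0.0484, 0.1568]
ee_rot: [-0.399, 3.096, 0.006]
force: [1.4, 0.2, -0.2]
width: 0.583
```

View pics/w12.png

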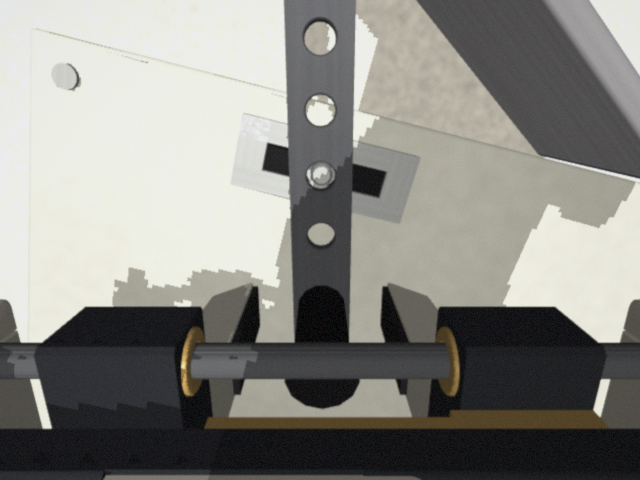

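```bash
python3 -m inch '[[[0.4,0,0,-10,0],[0.4,0,0,-15,0],[0.4,0,0,-25,0],[0.4,0,0,-30,0],[0.4,0,0,-35,0],[0.4,0,0,-35,0],[0.4,-40,0,-10,0],[0.4,-40,0,0,0],[0.4,-40,0,0,0],[0.4,-40,0,0,0],[0.4,0,0,0,0]]]'
python3 - <<'E'
from h import *
f=cam("wrist")["frame"]; cv2.imwrite("pics/w13.png",f)
f=cam("scene")["frame"]; crop(f,180,110,260,195,3,"s13.png")
f=cam("top")["frame"]; cv2.imwrite("pics/t13.png",f)
E
```

```text
clock: 11.65
position: [0.6749, -0.0086, 0.3363]
ee_rot: [-0.396, 3.091, 0.006]
force: [-0.6, 0.5, 0.1]
width: 0.601
```

View pics/w13.png

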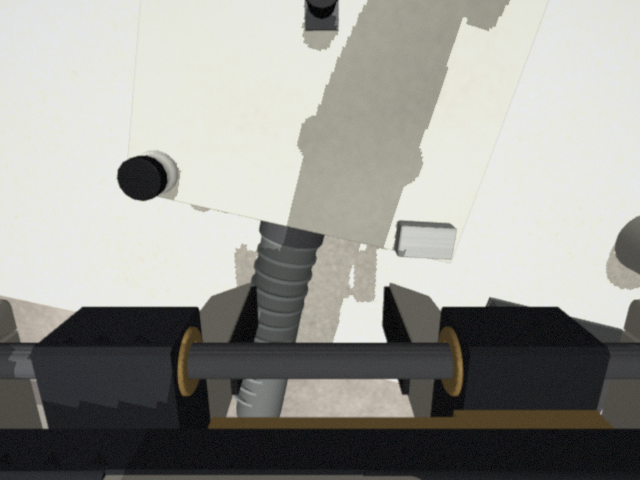

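View pics/s13.png

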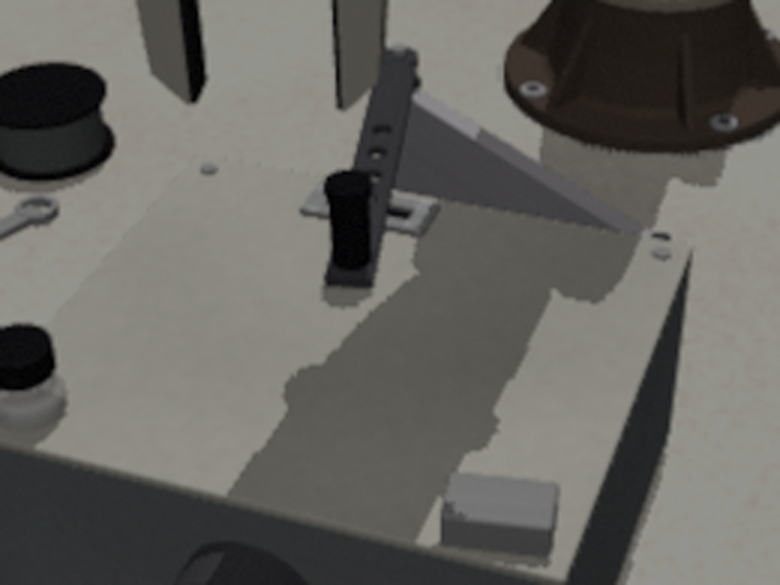

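View pics/t13.png

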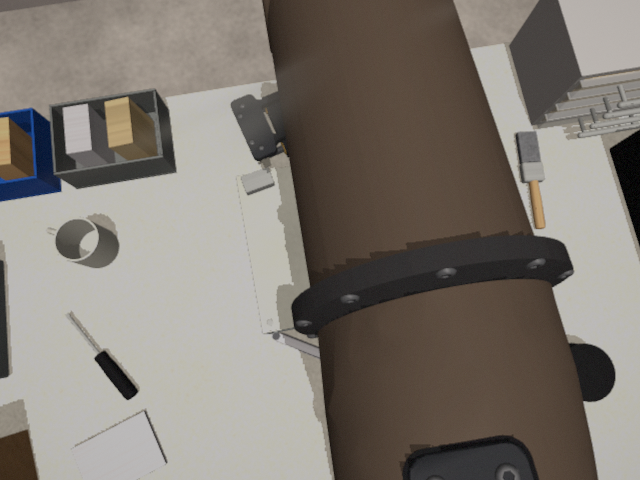

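```bash
python3 -m inch '[[[0.4,40,0,0,0],[0.4,40,0,0,0],[0.4,40,0,0,0],[0.4,30,0,0,0],[0.4,0,0,0,0]]]'
python3 - <<'E'
from h import *
o,M=st(); d=cam("wrist"); cv2.imwrite("pics/w14.png",d["frame"])
crop(d["frame"],260,150,150,150,4,"w14c.png")
E
```

```text
clock: 12.3
position: [0.5153, -0.0528, 0.3345]
ee_rot: [-0.386, 3.092, 0.004]
force: [-0.9, -0.0, 0.5]
width: 0.596
```

View pics/w14.png

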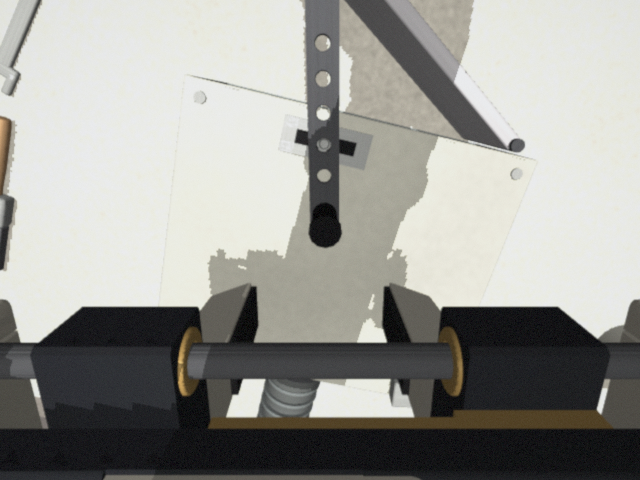

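View pics/w14c.png

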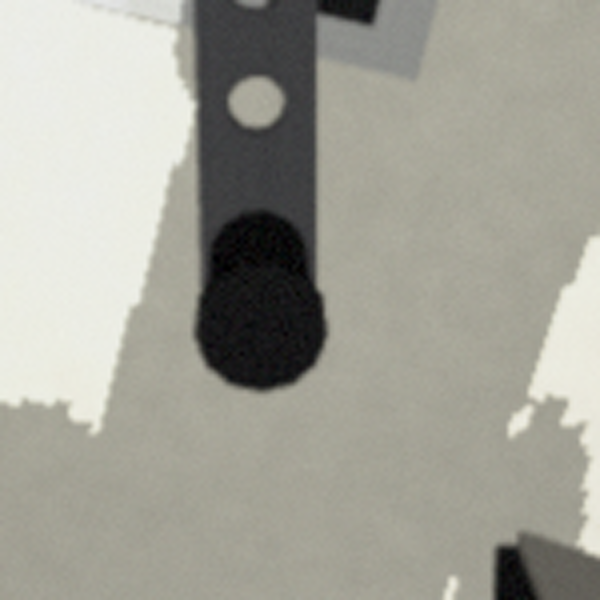

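```bash
python3 - <<'E'
from h import *
from kin import P,G
o,M=st(); d=cam("wrist"); p=o["position"]
L=[wray(M,p,d,u,.151) for u in((324,175.5),(324,145),(323.5,113.5),(323,78.5),(322.5,43))]
print([round(np.linalg.norm(a-b)*1000,1) for a,b in zip(L,L[1:])])
k=wray(M,p,d,(325,230.5),.201);print("knob wrist",k)
s=cam("scene")
s0=cv2.imread("pics/scene0.png")
for z in(.201,.206,.211): print(z,proj(s,[k[0],k[1],z]),wray(M,p,d,(325,230.5),z))
print("orig knob proj",proj(s,[.5728,.0405,.201]))
print("scene pick now",ray(s,(296,170.7),.201))
E
```

```text
[np.float64(25.6), np.float64(25.2), np.float64(26.6), np.float64(25.5)]
knob wrist [ 0.52549988 -0.04663322  0.201     ]
0.201 [[294.68074409 170.31649231]] [ 0.52549988 -0.04663322  0.201     ]
0.206 [[294.53252826 167.60135401]] [ 0.52393877 -0.04708888  0.206     ]
0.211 [[294.38309673 164.86394554]] [ 0.52237765 -0.04754455  0.211     ]
orig knob proj [[336.98717869 197.56144352]]
scene pick now [ 0.52583825 -0.04423479  0.201     ]
```

```bash
python3 -c "
from cell import workorder
print(workorder.sign_off())"
```

```text
the job is handed in; nothing more can be done
None
```

The stay bar's fourth hole is down over the peg and the bar alone is holding the panel open. I handed the job in at about 12.4 s of the 51 s allowed.

**What I did:** I gripped the knob, lifted the bar about 32 mm at the knob and pushed the panel open with it, keeping the bar beside the peg. I then centred the hole over the peg using the wrist camera and lowered it in small steps. The tool force in the readings I took stayed under about 4 N. I let go and lifted the gripper clear.

**Last checks:**
- **Right hole:** the wrist picture shows the peg in the second hole from the knob, and all five holes are visible.
- **Bar level:** the wrist and scene cameras agree on the knob's height for a level bar to within about 1 pixel. They differ by about 2 mm sideways, which is normal calibration error.
- **Panel:** it stayed open after release, at about 0.57 rad by calculation.
- **Jar and steel block:** both are standing where they were, judged by eye from the pictures.

**Disagreement:** the wrist and top cameras placed the peg 2 to 3 mm apart, so I relied on the wrist view of the hole against the peg. The force between bar and peg was not measured directly. I only had the tool force to go by.

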